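Weight down the freshly glued cap of a foam model

ROBOT

A 6-joint arm with a two-finger parallel gripper is mounted at the origin on the work surface. World frame = base frame: x ahead of the robot, y to its left, z up, the work surface at z = 0. Lengths are in m, angles in rad, forces in N, time in s.
With the tool pointing down it reaches from about 0.25 to 0.775 m from the base axis. Payload 8.9 kg.
Tool frame: the origin (TCP) lies at the very end of the fingers, on their centre line; the grasp point (between the pads) lies 19 mm behind it; y points along the fingers, z is the direction in which the jaws open and shut, and the axes are right-handed (so a half turn about y gives the same grasp; the last joint's range is limited). The gripper opens to 85 mm and grips with 20 to 120 N. Pads are 22 mm wide; open, the fingers measure 114 mm over their backs; the gripper's body (76 mm by 85 mm) begins 54 mm behind the grasp point. The pads swing forward as they close: fully open they stand 13 mm farther back than shut.
Start: joints at [0.972, 0.291, -0.153, 1.127, 0, 1.431], TCP at [0.233, 0.47, 0.231] pointing down, gripper open.
Joint ranges: [-2.52, 2.52], [-0.91, 1.74], [-1.3, 1.37], [-1.96, 2.02], [-1.52, 1.47], [-3.14, 3.14]. Speed limits (rad/s): [2.22, 2.22, 2.79, 3.14, 3.14, 3.14].

INTERFACE

Orientations are given as a unit quaternion [x, y, z, w].
In Python, from cell import robot, fingers, solve_ik, vision gives the robot as it stands. Calls block until the motion is done:
- robot.move_to(position, orientation): joint-space move of the TCP to a pose.
- robot.move_linear(position, frame=None, max_speed=0.15): straight line of the TCP; frame=None keeps the orientation; max_speed is the mean speed in m/s.
- robot.goto_joints(angles): joint-space move.
- fingers.gripper_to(opening, squeeze=None): finger opening in m; squeeze is the grip in N (None keeps the last); returns when the fingers have stopped.
- robot.hold(seconds).
- solve_ik(position, orientation): joint angles nearest the present ones, or None.
- robot.observe(): the state.
- vision.get_image(name): name is "side" or "top" or "wrist"; returns a dict with "color" (400x640x3 uint8, red, green, blue), "mtx" (3x3 intrinsics, pixels), "rvec" (rotation vector, rad) and "tvec" (3), from world to camera coordinates, as OpenCV has them. Camera axes: x right, y down, z forward; pixel columns grow to the right and rows downward; lengths in m; the calibration is good to about 2 mm. A picture is of the moment at which its call begins. There is no depth.
A pose or a line that the arm cannot do raises robot.MotionError and nothing moves.
- robot.finish_job(): hands the job in, once; it reports no verdict.
The state is a dict: "time": time; "joint_positions": joint angles; "qd": joint speeds; "joint_torque": joint torques, N m; "eef_pos": TCP position; "tcp_rot": TCP orientation; "contact_force": force on the tool from outside, world axes, zero at the start; "moment": the same for the moment, N m; "width": finger opening in m.
Only numpy, scipy, OpenCV 4.12 (cv2) and the standard library are available. Lean on these libraries where they do the work, as an engineer would, in place of code of your own. Each camera call takes 0.05 s, during which the arm holds its last target.

TASK

The cap of the white foam gatehouse has just been glued and must be pressed while it sets. Slide the aluminium flat bar along inside the mitre box until its end sticks out well past the box, over the edge of the bench, but does not fall; pinch it there, lift it out and lay it flat on the cap, centred and running lengthwise along it. Let go of it, then gently stand the full paint tin upright on the middle of the bar as the weight, without pushing the cap or the gatehouse out of place or disturbing the other things on the bench.

Things in the scene. Friction and masses are not known exactly. Their poses are not given: they have to be found in the camera images.
- box_mouth (a point): Middle of the floor's end edge at the far open end of the pale wooden mitre box (dark saw slots), fixed to the bench; own x points out of that end, away from the robot, own y across, z up. The box is 250 long, 94 wide, 54 mm high: floor 16 thick, two side walls 14 thick and 38 high, a straight channel 66 mm wide open at both ends. Its end is level with the bench's far edge or up to 15 mm past it; beyond is a free drop.
- strip_center (a point): Centre (half-way up) of the loose aluminium flat bar, a bright rectangle 200 long (own x) by 60 wide (own y) by 3 mm thick, 0.1 kg, lying flat on the mitre box's floor between its walls (3 mm free each side, no room for fingers), wholly inside. It slides easily: fingertips pressed on it with 4 to 15 N drag it along. It tips out if over half sticks out. Outside, it can be pinched across its 60 mm width.
- strip_far_end (a point): Middle of the end face of the aluminium bar that points out of the mitre box's far end (100 mm from its centre along own +x).
- cap_top (a point): Centre of the upper face of the white foam cap, a flat slab 110 long (own x) by 76 wide (own y), 24 mm high in all (the lowest 10 mm are 100 by 68), about 0.05 kg. It lies loose on the shaft of the gatehouse (its glue is still wet), centred, its upper face 126 mm above the bench; sideways pushing shifts it.
- shaft_top (a point): Centre of the top of the gatehouse's shaft (92 by 60 mm), 102 mm above the bench, straight under the cap, same axes. The gatehouse is white foam, 1.3 kg, loose on the bench: a dark brown board 180 (own x) by 130 by 12 mm, a plinth 145 by 100 mm up to 48 mm height, the shaft, and two round turrets 86 mm high, 42 mm across, at the plinth's corners on its own -x side.
- tin_center (a point): Centre (half-way up) of the full paint tin, which stands upright: a bare-metal cylinder with a teal band, diameter 62 and height 85 mm, about 0.36 to 0.54 kg, rigid.
- glue_bottle: Bystander: white glue bottle with an orange nozzle and brown band, diameter 60, height 192 mm, standing; origin at the centre of its underside.
- glue_gun: Bystander: dark grey-blue hot-glue gun lying on its side, about 175 by 135 by 36 mm; origin under the middle of its barrel, nozzle along own x, handle to own -y.
- offcut: Bystander: L-shaped white foam offcut 120 by 70 mm, 80 mm high at its step; origin at the centre of its underside.
- brush: Bystander: flat brush 190 mm long with a pale wooden handle, lying along its own x; origin under its middle, bristles to own +x.
Not all that is in view belongs to the job. Of the things that look like the part that bears strip_center, the larger one is meant. What is shaped like the part that bears cap_top but purple is not meant.

How it is judged:
By the outcome, as a careful person would: the job done as asked, in the order asked, and still so for the second after the job is handed in, with the robot touching nothing.
It also fails if it takes over 67 s, if anything falls off the work surface, if the arm or the gripper's body presses on something with over 40 N, if the wrist force passes 120 N, or if a joint passes its speed limit or range.

## Working session

There is one attempt and no reset: what is moved stays moved. The work goes in short steps, each a Python script; the robot and the scene stay as the last script left them, time stands still between calls to the robot, and variables do not carry over. Pictures are saved under pics/ and viewed, and the job is handed in when it is done.

```bash
ls; mkdir -p pics; python3 - <<'E'
from cell import robot, fingers, solve_ik, vision
import cv2, numpy as np, pickle
d={}
for n in ["side","top","wrist"]:
    v=vision.get_image(n); d[n]=v
    cv2.imwrite(f"pics/{n}0.png",v["color"][:,:,::-1])
    R=cv2.Rodrigues(np.array(v["rvec"],float))[0]; print(n,np.round(v["mtx"],1).tolist(),(-R.T@np.array(v["tvec"]).ravel()).round(3),R.round(2).tolist())
pickle.dump(d,open("v0.pkl","wb"))
o=robot.observe(); print(o)
E
```

```text
pics
side [[510.6, 0.0, 321.5], [0.0, 510.6, 196.9], [0.0, 0.0, 1.0]] [-0.425 -1.351  1.104] [[0.84, -0.54, -0.02], [-0.3, -0.44, -0.84], [0.45, 0.72, -0.54]]
top [[461.5, 0.0, 314.7], [0.0, 461.5, 206.3], [0.0, 0.0, 1.0]] [ 0.282 -0.011  1.471] [[-0.02, -1.0, -0.02], [-0.99, 0.02, -0.11], [0.11, 0.01, -0.99]]
wrist [[292.9, 0.0, 324.2], [0.0, 292.9, 194.2], [0.0, 0.0, 1.0]] [0.16  0.507 0.374] [[0.44, 0.9, -0.0], [0.85, -0.42, 0.31], [0.28, -0.14, -0.95]]
{'time': 0.15, 'joint_positions': array([ 9.71662588e-01,  2.91136433e-01, -1.53934964e-01,  1.12671610e+00,
        2.74271945e-05,  1.43152343e+00]), 'qd': array([ 0.00102551, -0.00115442,  0.00129827,  0.0009033 , -0.00035449,
       -0.00117303]), 'joint_torque': array([ 7.85802331e-04, -5.37368774e+01,  3.31520534e+01,  1.14989872e-02,
       -2.33194723e-04,  4.60515253e-06]), 'eef_pos': array([0.23279511, 0.47019674, 0.23087846]), 'tcp_rot': array([ 0.68882056, -0.16129204,  0.16102103, -0.68817392]), 'contact_force': array([-0.05263461,  0.67608585, -0.12954337]), 'moment': array([-0.04948441, -0.00584436,  0.00422302]), 'width': 0.08536728627295348}
```

View pics/top0.png

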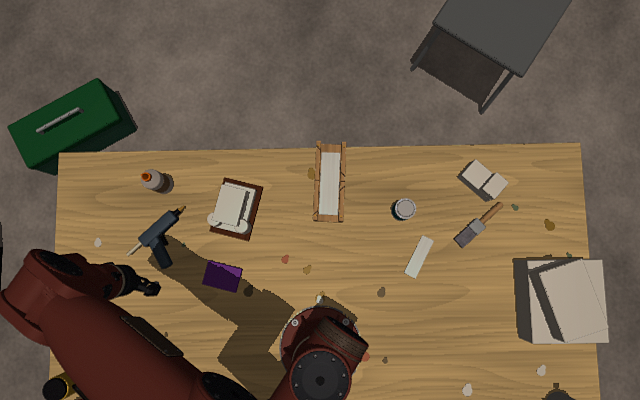

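View pics/side0.png

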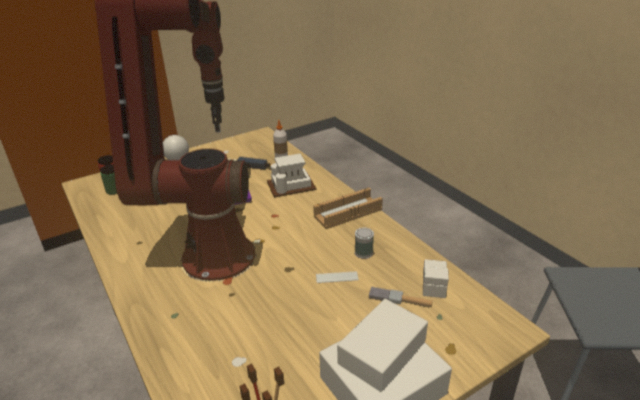

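View pics/wrist0.png

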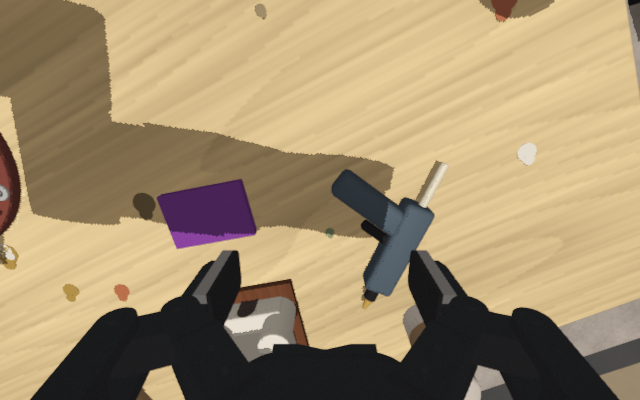

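The top view shows the mitre box with a bright bar inside at px (330,183). A smaller white strip lies on the bench at (419,257), too small to be the bar. The gatehouse with the white cap is at (235,208), and the purple slab at (223,275) is not meant. The tin is at (404,209). I'll enlarge these to confirm.

```bash
python3 - <<'E'
import cv2
t=cv2.imread("pics/top0.png")
a=cv2.resize(t[130:230,285:365],None,fx=6,fy=6,interpolation=cv2.INTER_CUBIC)[:600]
b=cv2.resize(t[170:250,195:275],None,fx=7,fy=7,interpolation=cv2.INTER_CUBIC)
cv2.imwrite("pics/c_box.png",a);cv2.imwrite("pics/c_gate.png",b)
cv2.imwrite("pics/c_tin.png",cv2.resize(t[190:290,380:520],None,fx=5,fy=5,interpolation=cv2.INTER_CUBIC))
s=cv2.imread("pics/side0.png")
cv2.imwrite("pics/c_side.png",cv2.resize(s[120:280,240:400],None,fx=3.7,fy=3.7,interpolation=cv2.INTER_CUBIC))
E
```

```text
(no output)
```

View pics/c_box.png

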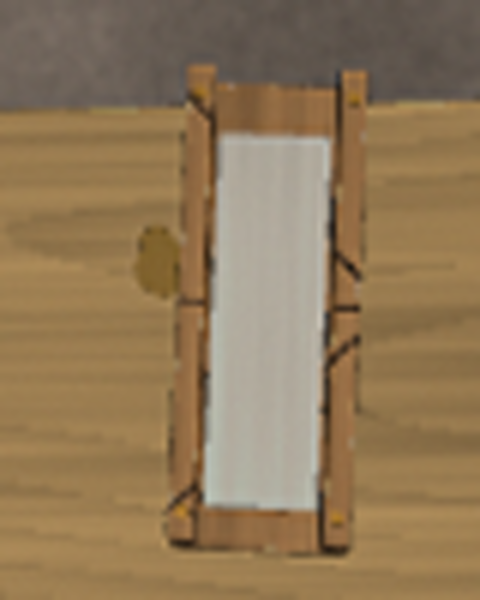

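View pics/c_gate.png

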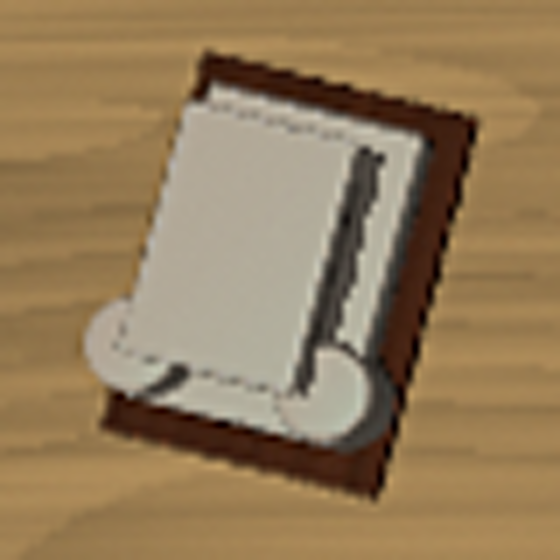

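View pics/c_tin.png

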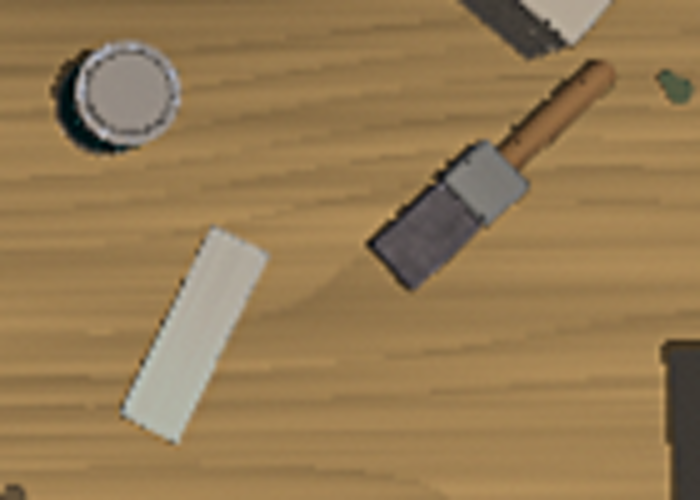

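View pics/c_side.png

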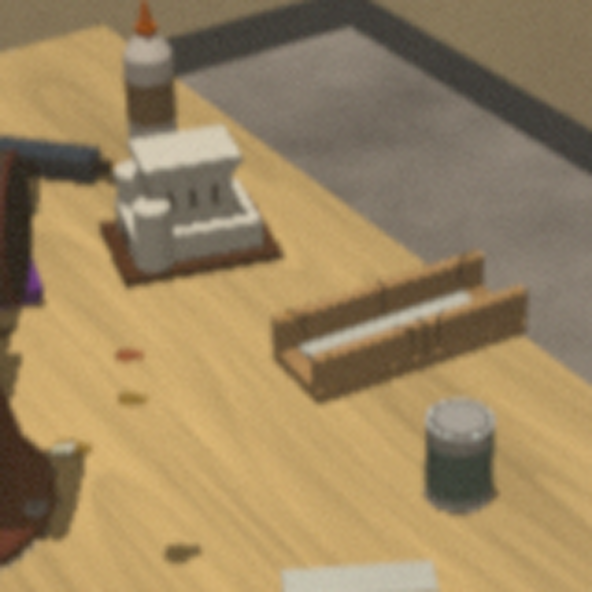

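The crops confirm all three:
- **Bar:** the long bright rectangle between the box walls. It is the larger one; the strip on the bench at (419,257) is the smaller lookalike.
- **Cap:** the white slab on the gatehouse, with turrets toward the robot. The purple slab is not meant.
- **Tin:** the grey disc at (404,209).

Next I'll measure their poses.

```bash
cat > h.py <<'E'
import numpy as np, cv2
def cam(v):
    R=cv2.Rodrigues(np.array(v["rvec"],float))[0]; return np.array(v["mtx"],float),R,np.array(v["tvec"],float).ravel()
def ray(v,uv,z):
    K,R,t=cam(v); c=-R.T@t
    uv=np.atleast_2d(uv).astype(float)
    d=(np.linalg.inv(K)@np.c_[uv,np.ones(len(uv))].T).T@R
    return c+d*((z-c[2])/d[:,2])[:,None]
def proj(v,P):
    K,R,t=cam(v); q=(np.atleast_2d(P)@R.T+t)@K.T; return q[:,:2]/q[:,2:]
def tri(vs,uvs):
    A=[];b=[]
    for v,uv in zip(vs,uvs):
        K,R,t=cam(v);c=-R.T@t;d=R.T@np.linalg.inv(K)@np.r_[uv,1];d/=np.linalg.norm(d)
        M=np.eye(3)-np.outer(d,d);A.append(M);b.append(M@c)
    return np.linalg.lstsq(np.vstack(A),np.hstack(b),rcond=None)[0]
def rect(v,uvc,z):
    P=ray(v,uvc,z)[:,:2].astype(np.float32)
    return cv2.minAreaRect(P)
E
python3 - <<'E'
import pickle,numpy as np,cv2
from h import *
d=pickle.load(open("v0.pkl","rb"));v=d["top"]
hsv=cv2.cvtColor(v["color"],cv2.COLOR_RGB2HSV)
def comp(roi,m,z,name):
    x0,y0,x1,y1=roi
    k=np.zeros(m.shape,np.uint8);k[y0:y1,x0:x1]=m[y0:y1,x0:x1]
    cs,_=cv2.findContours(k,cv2.RETR_EXTERNAL,cv2.CHAIN_APPROX_NONE);c=max(cs,key=cv2.contourArea)[:,0]
    r=rect(v,c,z);b=cv2.boxPoints(r);print(name,np.round(r[0],4),np.round(r[1],4),round(r[2],1),np.round(cv2.minAreaRect(c)[0],1)); return r,c
w=((hsv[:,:,1]<40)&(hsv[:,:,2]>140)).astype(np.uint8)*255
comp((310,140,350,225),w,0.019,"bar")
br=((hsv[:,:,0]<12)&(hsv[:,:,1]>130)&(hsv[:,:,2]<130)).astype(np.uint8)*255
comp((200,170,270,250),br,0.012,"board")
cv2.imwrite("pics/m.png",cv2.resize(np.vstack([w[130:250,200:420],br[130:250,200:420]]),None,fx=2,fy=2))
t=lambda a,b,s:np.array([[a[0]+p[0]/s,a[1]+p[1]/s] for p in b])-0.0
# crop px -> image px: u=x0+(p+.5)/s-.5
def cp(o,b,s): return np.array(o)+(np.array(b)+.5)/s-.5
B=ray(v,cp((285,130),[(218,135),(331,138),(319,510),(205,505)],6),0.019);print("bar corners",B.round(4)[:,:2].tolist(),B.mean(0))
M=ray(v,cp((285,130),[(217,86),(336,86),(195,549),(320,551)],6),0.016);print("box floor ends",M.round(4)[:,:2].tolist())
W=ray(v,cp((285,130),[(187,66),(367,70),(167,542),(352,548)],6),0.054);print("walls top",W.round(4)[:,:2].tolist())
C=ray(v,cp((195,170),[(190,98),(352,130),(303,392),(125,358)],7),0.126);print("cap",C.round(4)[:,:2].tolist())
E
```

```text
bar [ 0.5105 -0.0354] [0.0591 0.198 ] 86.4 [328.9 183.4]
board [0.4546 0.2554] [0.1282 0.137 ] 74.8 [238.4 202.7]
bar corners [[0.6117, -0.0116], [0.6088, -0.0718], [0.4098, -0.0611], [0.4135, -0.0012]] [ 0.51091912 -0.03644652  0.019     ]
box floor ends [[0.6391, -0.0115], [0.6378, -0.0752], [0.3906, 0.0044], [0.3884, -0.0613]]
walls top [[0.6407, 0.004], [0.6367, -0.0899], [0.3916, 0.0183], [0.3868, -0.0764]]
cap [[0.4984, 0.2834], [0.4834, 0.2148], [0.3732, 0.2353], [0.3887, 0.3101]]
```

View pics/m.png

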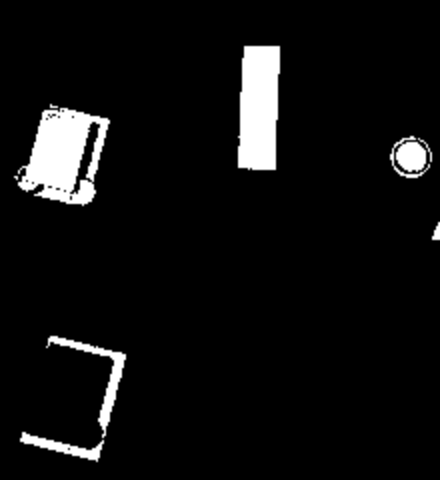

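```bash
cat >> h.py <<'E'
from scipy.spatial.transform import Rotation as Ro
def quat(phi):
    z=np.array([np.cos(phi),np.sin(phi),0]);y=np.array([0,0,-1.]);x=np.cross(y,z)
    return Ro.from_matrix(np.c_[x,y,z]).as_quat()
E
python3 - <<'E'
from cell import robot, fingers, solve_ik, vision
from h import *
import pickle
o=robot.observe();R=Ro.from_quat(o["tcp_rot"]).as_matrix();print(R.round(2).tolist(), "phi",np.degrees(np.arctan2(R[1,2],R[0,2])))
v=pickle.load(open("v0.pkl","rb"))["wrist"];K,Rc,t=cam(v);c=-Rc.T@t
print("cam in tool",R.T@(c-o["eef_pos"]),(R.T@Rc.T).round(2).tolist())
for nm,p,a in [("press",[.46,-.034,.02],-3.2),("pinch",[.69,-.046,.01],-3.2),("place",[.505,.245,.12],-12.5),("tin",[.44,-.2,.08],0),("tinplace",[.436,.261,.2],-12.5),("lookgate",[.40,.27,.35],-12.5)]:
    for s in (90,-90):
        j=solve_ik(p,quat(np.radians(a+s)));print(nm,s,None if j is None else np.round(j,2))
E
```

```text
[[0.9, -0.0, 0.44], [-0.44, -0.0, 0.9], [-0.0, -1.0, -0.0]] phi 63.65191850410167
cam in tool [-0.08195033 -0.14299626  0.00091137] [[0.0, 0.95, 0.31], [-0.0, -0.31, 0.95], [1.0, -0.0, 0.0]]
press 90 [-0.23  0.42 -0.62  0.54  0.   -0.18]
press -90 [-0.23  0.42 -0.62  0.54  0.    2.96]
pinch 90 [-0.17  0.78  0.06  0.85  0.   -0.12]
pinch -90 [-0.17  0.78  0.06  0.85  0.    3.03]
place 90 [ 0.32  0.44 -0.23  0.89  0.    0.54]
place -90 [ 0.32  0.44 -0.23  0.89  0.   -2.6 ]
tin 90 [-0.58  0.36 -0.49  0.72  0.   -0.58]
tin -90 [-0.58  0.36 -0.49  0.72  0.    2.56]
tinplace 90 [ 0.4   0.28 -0.25  1.04  0.    0.61]
tinplace -90 [ 0.4   0.28 -0.25  1.04  0.   -2.53]
lookgate 90 [0.44 0.17 0.   1.4  0.   0.66]
lookgate -90 [ 0.44  0.17  0.    1.4   0.   -2.48]
```

```bash
python3 - <<'E'
from cell import robot, fingers, solve_ik, vision
from h import *
import pickle
robot.move_to([.50,.247,.32],quat(np.radians(78)));print(robot.observe()["time"])
fingers.gripper_to(0.0);print(robot.observe()["time"],robot.observe()["width"])
v=vision.get_image("wrist");pickle.dump(v,open("v1.pkl","wb"));cv2.imwrite("pics/wrist1.png",v["color"][:,:,::-1])
robot.move_to([.456,-.034,.12],quat(np.radians(90-3.2)))
o=robot.observe();print(o["time"],o["eef_pos"],o["contact_force"])
v=vision.get_image("wrist");pickle.dump(v,open("v2.pkl","wb"));cv2.imwrite("pics/wrist2.png",v["color"][:,:,::-1])
E
```

```text
1.5
2.2667 0.00014208017042695808
3.625 [ 0.45698579 -0.03365098  0.12062187] [ 0.12051342 -0.37315956 -0.2415172 ]
```

View pics/wrist1.png

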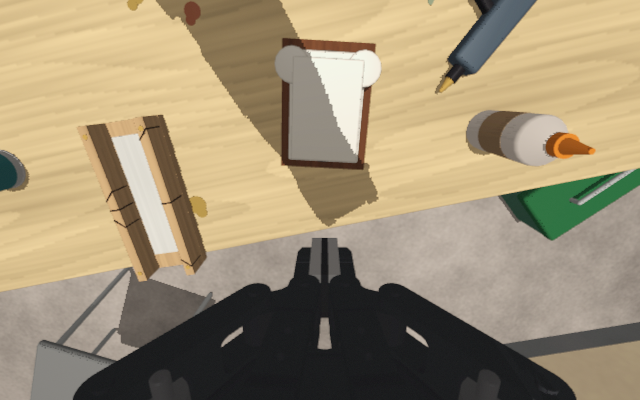

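View pics/wrist2.png

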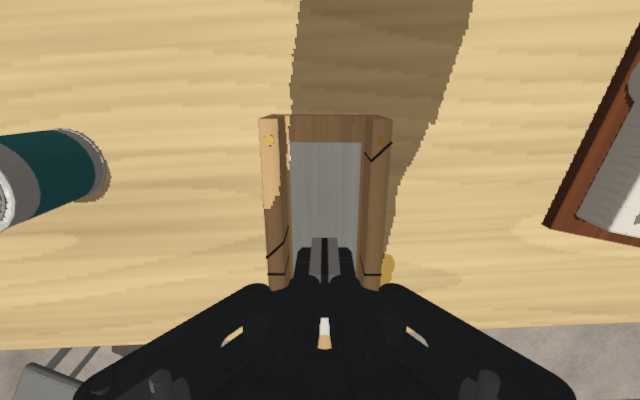

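Wrist view 1 shows the cap as a clean rectangle at about (288..365, 52..162), split by a shadow line. Wrist view 2 shows the bar at columns 290–362 with its near edge at row 142. I'll refine both poses.

```bash
python3 - <<'E'
import cv2
t=cv2.imread("pics/wrist1.png");cv2.imwrite("pics/c_w1.png",cv2.resize(t[30:180,255:395],None,fx=4,fy=4,interpolation=cv2.INTER_CUBIC))
t=cv2.imread("pics/wrist2.png");cv2.imwrite("pics/c_w2.png",cv2.resize(t[100:290,240:410],None,fx=3,fy=3,interpolation=cv2.INTER_CUBIC))
t=cv2.imread("pics/wrist1.png");cv2.imwrite("pics/c_w3.png",cv2.resize(t[105:285,75:215],None,fx=3.3,fy=3.3,interpolation=cv2.INTER_CUBIC))
E
```

```text
(no output)
```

View pics/c_w1.png

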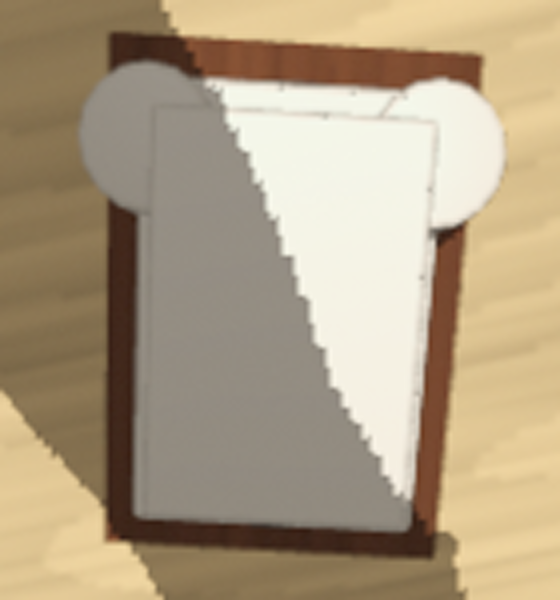

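View pics/c_w2.png

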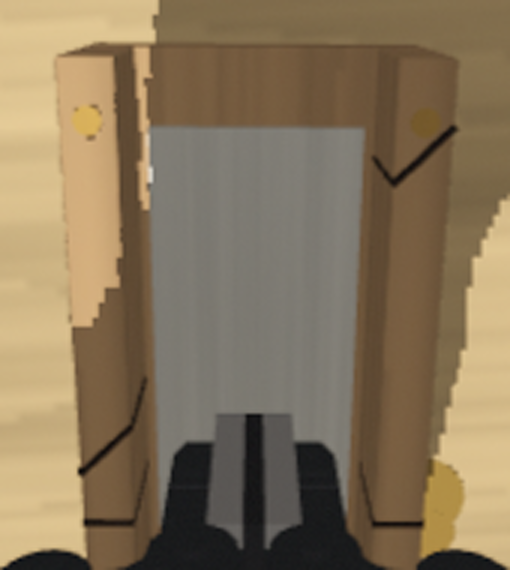

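View pics/c_w3.png

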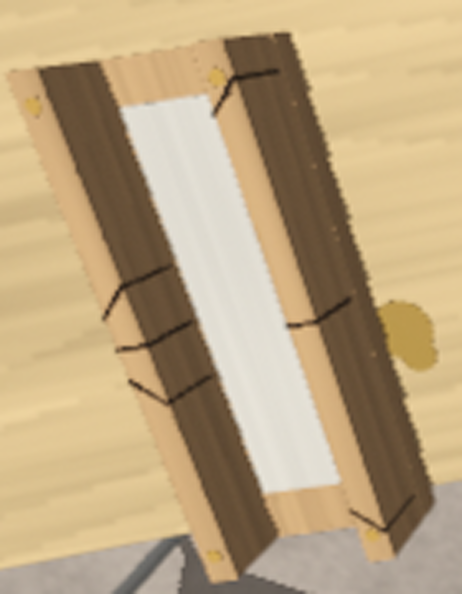

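```bash
python3 - <<'E'
import pickle
from h import *
def cp(o,b,s): return np.array(o)+(np.array(b)+.5)/s-.5
v1=pickle.load(open("v1.pkl","rb"));v2=pickle.load(open("v2.pkl","rb"))
def rep(n,C):  # near-left? order: nearA,nearB,farB,farA
    n0=(C[0]+C[1])/2;f0=(C[2]+C[3])/2;a=f0-n0
    print(n,"ctr",C.mean(0)[:2].round(4),"near",n0[:2].round(4),"far",f0[:2].round(4),"head",np.degrees(np.arctan2(a[1],a[0])).round(2),"len",np.linalg.norm(a).round(4),"w",np.linalg.norm(C[0]-C[1]).round(4),np.linalg.norm(C[2]-C[3]).round(4))
rep("cap",ray(v1,cp((255,30),[(153,104),(437,121),(408,530),(134,518)],4),.126))
rep("board",ray(v1,cp((255,30),[(110,34),(481,57),(433,555),(107,541)],4),.012))
rep("barw1",ray(v1,cp((75,105),[(122,107),(209,95),(340,484),(264,492)],3.3),.019))
rep("floor w1",ray(v1,cp((75,105),[(103,62),(210,42),(358,530),(276,536)],3.3),.016))
N=ray(v2,cp((240,100),[(151,127),(365,127)],3),.019);print("bar near corners",N)
E=ray(v2,cp((240,100),[(151,127),(165,505),(365,127),(350,440)],3),.019);print("edges",E)
F=ray(v2,cp((240,100),[(152,44),(370,44)],3),.016);print("floor near",F)
v0=pickle.load(open("v0.pkl","rb"))
hsv=cv2.cvtColor(v0["top"]["color"],cv2.COLOR_RGB2HSV)
w=((hsv[:,:,1]<45)).astype(np.uint8)*255
k=np.zeros_like(w);k[190:225,388:420]=w[190:225,388:420]
c=max(cv2.findContours(k,cv2.RETR_EXTERNAL,cv2.CHAIN_APPROX_NONE)[0],key=cv2.contourArea)[:,0]
e=cv2.minEnclosingCircle(c);print(e,"tin top",ray(v0["top"],e[0],.085))
E
```

```text
cap ctr [0.436  0.2632] near [0.3831 0.2778] far [0.489  0.2486] head -15.44 len 0.1098 w 0.0747 0.0801
board ctr [0.4357 0.2636] near [0.3499 0.2867] far [0.5215 0.2406] head -15.02 len 0.1777 w 0.1285 0.1283
barw1 ctr [ 0.5112 -0.0448] near [ 0.4114 -0.0379] far [ 0.611  -0.0516] head -3.91 len 0.2001 w 0.041 0.0404
floor w1 ctr [ 0.5147 -0.0455] near [ 0.3901 -0.0349] far [ 0.6393 -0.056 ] head -4.85 len 0.25 w 0.0508 0.0442
bar near corners [[ 0.40974188 -0.05809786  0.019     ]
 [ 0.41306297  0.00107665  0.019     ]]
edges [[ 0.40974188 -0.05809786  0.019     ]
 [ 0.53003704 -0.0648063   0.019     ]
 [ 0.41306297  0.00107665  0.019     ]
 [ 0.51002021 -0.00513848  0.019     ]]
floor near [[ 0.38777578 -0.05610996  0.016     ]
 [ 0.39109997  0.00314746  0.016     ]]
((404.6784362792969, 208.28787231445312), 10.717056274414062) tin top [[ 0.41940184 -0.26048536  0.085     ]]
```

Cap: (0.436, 0.263), heading −15.2°, and the board agrees. Bar: near end x=0.4115, heading about −3.3°. Box mouth at x≈0.639. Now I'll press down gently and slide.

```bash
python3 - <<'E'
from cell import robot, fingers, solve_ik, vision
from h import *
f0=robot.observe()["contact_force"]
robot.move_linear([.456,-.0328,.024],max_speed=.08)
z=.024
while z>.012:
    z-=.001; robot.move_linear([.456,-.0328,z],max_speed=.02); robot.hold(.05)
    o=robot.observe();f=o["contact_force"][2]-f0[2]
    print(round(z,4),o["eef_pos"].round(4),round(f,2),round(o["time"],2))
    if f>6: break
np.save("press.npy",np.r_[z,f0])
E
```

```text
0.023 [ 0.4561 -0.0328  0.0231] -0.26 5.33
0.022 [ 0.4559 -0.0328  0.022 ] 0.78 5.62
0.021 [ 0.456  -0.0328  0.021 ] 0.07 5.92
0.02 [ 0.456  -0.0328  0.02  ] 0.38 6.22
0.019 [ 0.4561 -0.0328  0.0191] 2.9 6.53
0.018 [ 0.4562 -0.0328  0.019 ] 21.3 6.83
```

```bash
python3 - <<'E'
from cell import robot, fingers, solve_ik, vision
from h import *
f0=np.load("press.npy")[1:]
z=.0186
robot.move_linear([.456,-.0328,z],max_speed=.02);robot.hold(.05)
fz=lambda:robot.observe()["contact_force"]-f0
f=fz();print(f.round(2))
d=np.array([np.cos(np.radians(-3.3)),np.sin(np.radians(-3.3))])
p0=np.array([.456,-.0328]);s=0
while s<.0805:
    s+=.02; p=p0+d*s
    if fz()[2]>11: z+=.0002
    if fz()[2]<6: z-=.0002
    robot.move_linear([p[0],p[1],z],max_speed=.06)
    f=fz();o=robot.observe();print(round(s,3),round(z,4),f.round(2),o["eef_pos"].round(4),round(o["time"],2))
    if abs(f[2])>20: break
v=vision.get_image("wrist");cv2.imwrite("pics/wrist3.png",v["color"][:,:,::-1])
v=vision.get_image("top");cv2.imwrite("pics/top3.png",cv2.resize(v["color"][90:230,265:385,::-1],None,fx=4,fy=4,interpolation=cv2.INTER_CUBIC))
E
```

```text
[-3.39  1.21 12.31]
0.02 0.0188 [1.06 0.55 5.07] [ 0.477  -0.0342  0.0191] 7.61
0.04 0.0186 [0.82 0.08 6.93] [ 0.4971 -0.0353  0.0191] 8.09
0.06 0.0186 [1.24 1.09 5.92] [ 0.5171 -0.0365  0.0191] 8.57
0.08 0.0184 [0.5  0.33 8.94] [ 0.5371 -0.0376  0.0191] 9.06
0.1 0.0184 [ 0.38 -0.28  6.62] [ 0.557  -0.0388  0.0191] 9.54
```

View pics/wrist3.png

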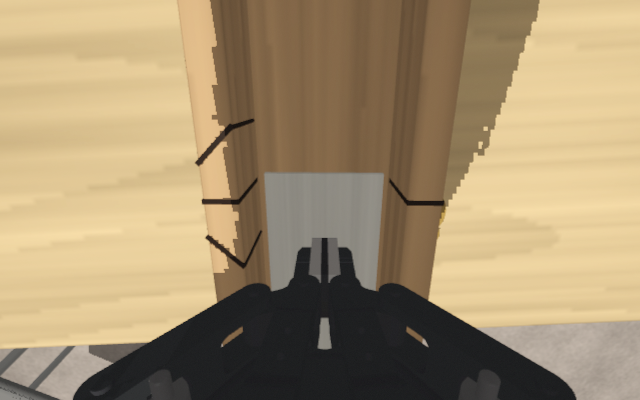

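View pics/top3.png

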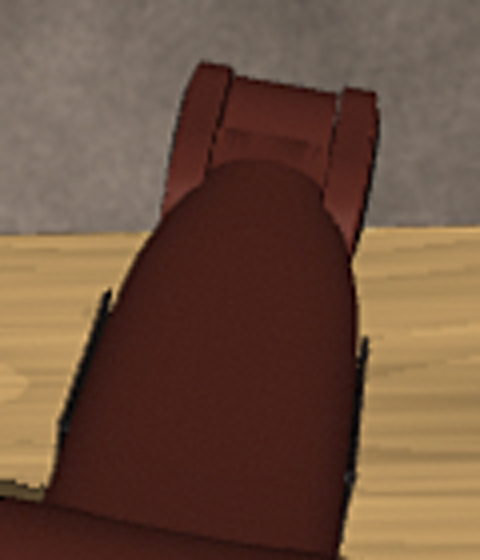

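The wrist view shows the bar moved along with the finger, near edge at row 173. I'll compute where its near end is and finish the slide.

```bash
python3 - <<'E'
from cell import robot, fingers, solve_ik, vision
from h import *
import pickle
f0=np.load("press.npy")[1:]
v=vision.get_image("wrist");n=ray(v,[(264.5,172.5),(383.5,172.5)],.019).mean(0);print("near",n)
pickle.dump(v,open("v3.pkl","wb"))
# target near-end x: mouth .639 - .121 (79 mm out)
rem=.639-.121-n[0];print("rem",rem)
p=robot.observe()["eef_pos"][:2]+np.array([np.cos(.0576),-np.sin(.0576)])*rem
if rem>.001: robot.move_linear([p[0],p[1],.0184],max_speed=.04)
f=robot.observe()["contact_force"]-f0;print(f.round(2))
robot.move_linear([p[0],p[1],.0195],max_speed=.02)
robot.move_linear([p[0],p[1],.10],max_speed=.15)
fingers.gripper_to(.085)
robot.move_linear([.58,-.042,.14],max_speed=.2)
v=vision.get_image("wrist");pickle.dump(v,open("v4.pkl","wb"));cv2.imwrite("pics/wrist4.png",v["color"][:,:,::-1])
print(robot.observe()["time"],robot.observe()["width"])
v=vision.get_image("side");pickle.dump(v,open("v4s.pkl","wb"));cv2.imwrite("pics/side4.png",cv2.resize(v["color"][120:280,260:460,::-1],None,fx=3.7,fy=3.7,interpolation=cv2.INTER_CUBIC))
E
```

```text
near [ 0.51171805 -0.03499218  0.019     ]
rem 0.006281950020931237
[-1.67  0.03 10.29]
12.1667 0.0848920114953274
```

View pics/wrist4.png

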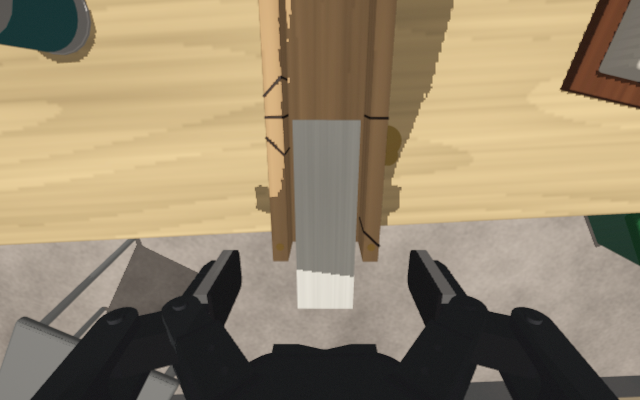

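View pics/side4.png

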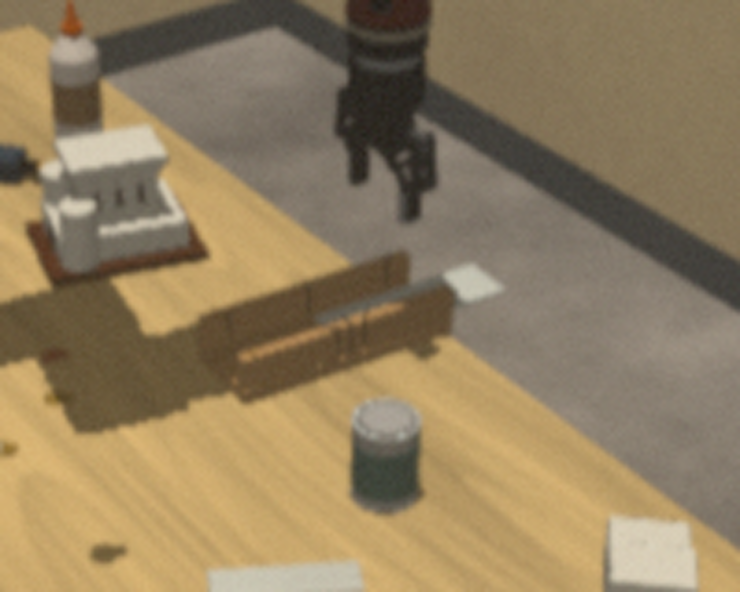

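The bar's far end now sticks out of the mouth (corners about (298,308) and (354,308)), it lies level, and the near edge is at row 121. I'll measure it for the pinch.

```bash
python3 - <<'E'
from h import *
import pickle
v=pickle.load(open("v4.pkl","rb"))
P=ray(v,[(292.5,120.5),(360.5,120.5),(353.5,308),(297.5,308)],.019);print(P.round(4)[:,:2].tolist())
n=P[:2].mean(0);f=P[2:].mean(0);print(n,f,np.degrees(np.arctan2(*(f-n)[[1,0]])),np.linalg.norm(f-n))
W=ray(v,[(282,262),(369,262)],.054);print("wall ends",W)
from cell import solve_ik
E
```

```text
[[0.5176, -0.0651], [0.521, -0.0055], [0.7202, -0.0165], [0.7167, -0.0777]]
[ 0.51932487 -0.03529769  0.019     ] [ 0.71847696 -0.04712789  0.019     ] -3.399538307900776 0.19950314959047724
wall ends [[ 0.63745842 -0.08183717  0.054     ]
 [ 0.64185173 -0.00406005  0.054     ]]
```

```bash
python3 - <<'E'
from cell import robot, fingers, solve_ik, vision
from h import *
import pickle
q=quat(np.radians(90-3.35))
robot.move_linear([.694,-.0457,.12],frame=q,max_speed=.2)
robot.move_linear([.694,-.0457,-.005],max_speed=.12)
print(robot.observe()["contact_force"].round(2))
fingers.gripper_to(.05,squeeze=80);robot.hold(.2)
o=robot.observe();print(o["width"],o["contact_force"].round(2),o["time"])
v=vision.get_image("wrist");cv2.imwrite("pics/wrist5.png",v["color"][:,:,::-1])
v=vision.get_image("side");cv2.imwrite("pics/side5.png",cv2.resize(v["color"][120:280,260:460,::-1],None,fx=3.7,fy=3.7,interpolation=cv2.INTER_CUBIC))
E
```

```text
[ 0.09  0.84 -0.53]
0.05677332659817621 [ 0.42 -0.14  2.59] 14.725
```

View pics/wrist5.png

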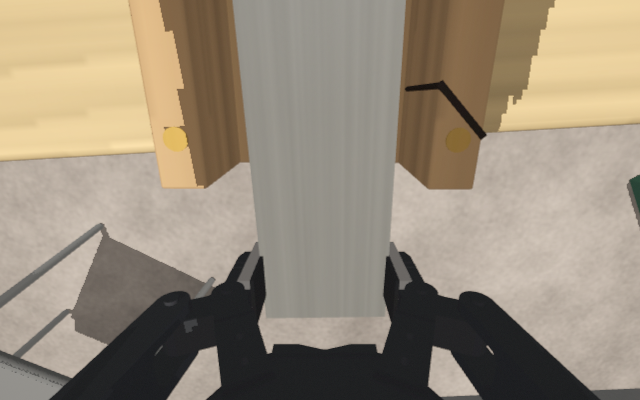

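View pics/side5.png

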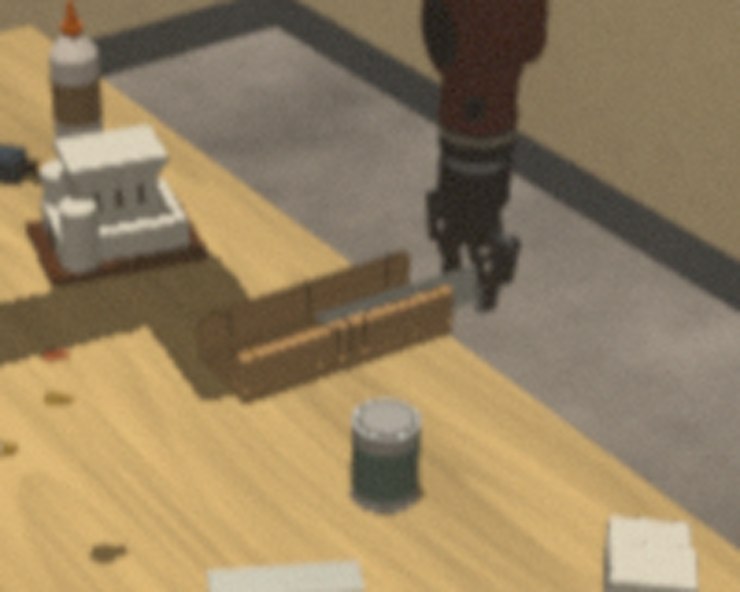

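The bar is pinched symmetrically near its far end. I'll lift straight up and check for droop.

```bash
python3 - <<'E'
from cell import robot, fingers, solve_ik, vision
from h import *
import pickle
robot.move_linear([.694,-.0457,.03],max_speed=.05)
robot.move_linear([.694,-.0457,.22],max_speed=.15)
robot.hold(.2)
o=robot.observe();print(o["width"],o["contact_force"].round(2),o["moment"].round(3),o["time"],o["eef_pos"])
v=vision.get_image("wrist");pickle.dump(v,open("v6.pkl","wb"));cv2.imwrite("pics/wrist6.png",v["color"][:,:,::-1])
v=vision.get_image("side");pickle.dump(v,open("v6s.pkl","wb"));cv2.imwrite("pics/side6.png",cv2.resize(v["color"][80:280,260:460,::-1],None,fx=3,fy=3,interpolation=cv2.INTER_CUBIC))
E
```

```text
0.05661835146683244 [-1.32  0.74 -0.95] [ 0.048 -0.091 -0.036] 17.2917 [ 0.6937186  -0.045651    0.21931584]
```

View pics/wrist6.png

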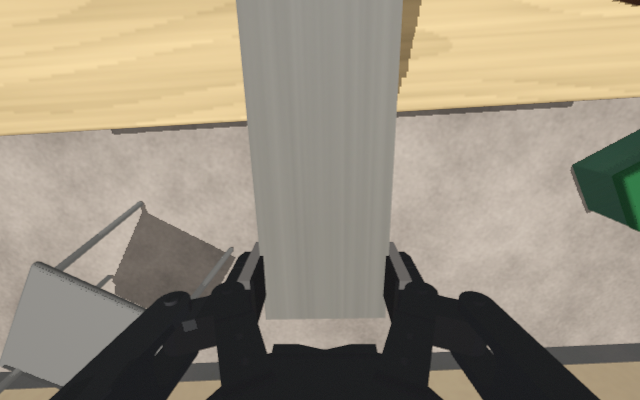

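View pics/side6.png

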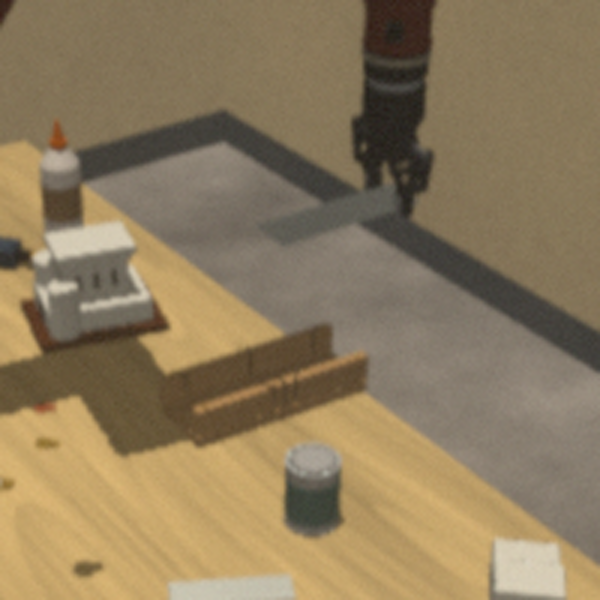

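The bar is held straight, about level. I'll quantify the droop by comparing apparent widths.

```bash
python3 - <<'E'
from h import *
import pickle
a=cv2.imread("pics/wrist5.png");b=cv2.imread("pics/wrist6.png")
def edges(im,r):
    g=np.mean(im[r-1:r+2].astype(float),0); g=cv2.GaussianBlur(g,(1,3),0)
    d=np.linalg.norm(np.gradient(g,axis=0),axis=1)
    return 225+np.argmax(d[225:275]),375+np.argmax(d[375:425])
for n,im in(("pinch",a),("lift",b)):
    print(n,[(r,edges(im,r)) for r in (5,25,45,65,100,130,160,180,200,220)])
E
```

```text
pinch [(5, (np.int64(232), np.int64(405))), (25, (np.int64(235), np.int64(404))), (45, (np.int64(237), np.int64(402))), (65, (np.int64(239), np.int64(401))), (100, (np.int64(243), np.int64(399))), (130, (np.int64(246), np.int64(397))), (160, (np.int64(249), np.int64(395))), (180, (np.int64(251), np.int64(418))), (200, (np.int64(253), np.int64(392))), (220, (np.int64(255), np.int64(391)))]
lift [(5, (np.int64(236), np.int64(420))), (25, (np.int64(238), np.int64(417))), (45, (np.int64(240), np.int64(412))), (65, (np.int64(241), np.int64(408))), (100, (np.int64(245), np.int64(397))), (130, (np.int64(248), np.int64(395))), (160, (np.int64(250), np.int64(393))), (180, (np.int64(252), np.int64(392))), (200, (np.int64(254), np.int64(391))), (220, (np.int64(256), np.int64(390)))]
```

```bash
python3 - <<'E'
from h import *
import pickle
v=pickle.load(open("v6.pkl","rb"));b=cv2.imread("pics/wrist6.png")
col=b[290:345,300:350].mean(1).mean(1);print(290+np.argmax(np.abs(np.diff(col))))
e=np.array([.69372,-.04565,.21932]);x=np.array([np.cos(np.radians(-3.35)),np.sin(np.radians(-3.35)),0]);y=np.array([-x[1],x[0],0])
for uv in [(264.5,318.5),(385,318.5),(254.5,200),(391.5,200),(241.5,65),(399.5,65)]:
    zz=e[2]+.024; p=ray(v,uv,zz)[0]
    s=(e-p)@x; p=ray(v,uv,zz-np.tan(np.radians(1.7))*max(s,0))[0]
    print(uv,"along",((p-e)@x).round(4),"lat",((p-e)@y).round(4))
E
```

```text
318
(264.5, 318.5) along 0.0233 lat -0.0284
(385, 318.5) along 0.0234 lat 0.0316
(254.5, 200) along -0.0389 lat -0.029
(391.5, 200) along -0.0389 lat 0.0307
(241.5, 65) along -0.0931 lat -0.0303
(399.5, 65) along -0.0931 lat 0.0302
```

Droop is about 1.7°. The bar centre is 76 mm behind the TCP and laterally centred. I'll tilt the tool to compensate and place it with a force check.

```bash
python3 - <<'E'
from cell import robot, fingers, solve_ik, vision
from h import *
import pickle
q=(Ro.from_quat(quat(np.radians(90-15.6)))*Ro.from_euler('z',1.7,degrees=True)).as_quat()
robot.move_to([.5093,.2433,.20],q); 
robot.move_linear([.5093,.2433,.135],max_speed=.08);robot.hold(.3)
o=robot.observe();print(o["width"],o["contact_force"].round(2),o["moment"].round(3),o["time"],o["eef_pos"])
v=vision.get_image("wrist");pickle.dump(v,open("v7.pkl","wb"));cv2.imwrite("pics/wrist7.png",v["color"][:,:,::-1])
v=vision.get_image("side");pickle.dump(v,open("v7s.pkl","wb"));cv2.imwrite("pics/side7.png",cv2.resize(v["color"][100:220,220:340,::-1],None,fx=5,fy=5,interpolation=cv2.INTER_CUBIC))
v=vision.get_image("top");pickle.dump(v,open("v7t.pkl","wb"));cv2.imwrite("pics/top7.png",cv2.resize(v["color"][150:260,180:300,::-1],None,fx=5,fy=5,interpolation=cv2.INTER_CUBIC))
E
```

```text
0.05701686424785064 [-0.97 -0.61 -1.92] [ 0.023 -0.08   0.04 ] 19.9417 [0.50948799 0.24337321 0.13531237]
```

View pics/wrist7.png

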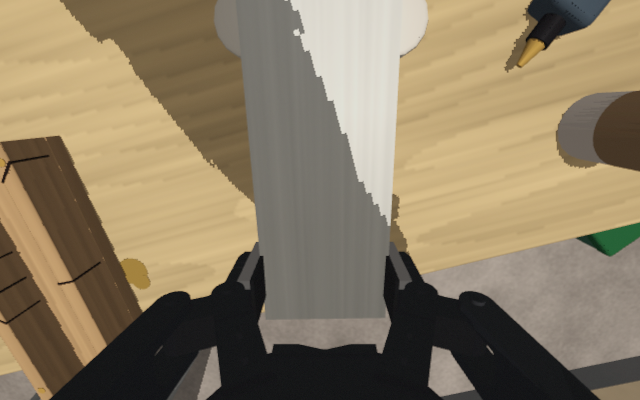

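View pics/side7.png

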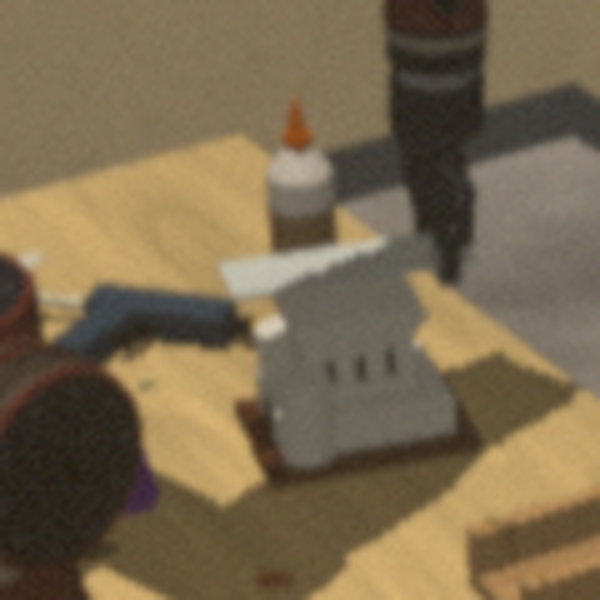

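View pics/top7.png

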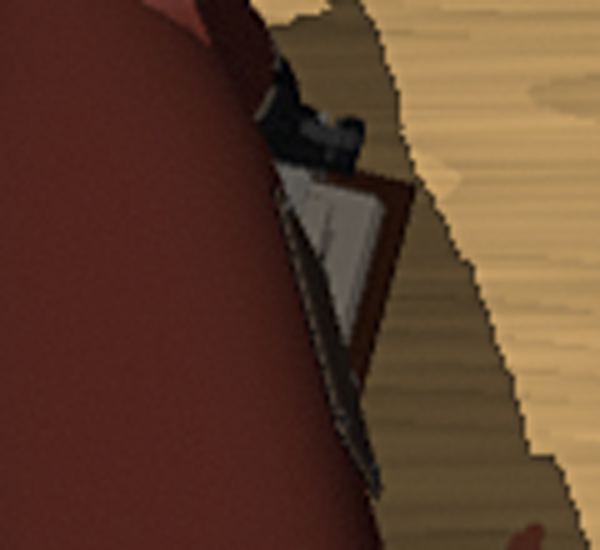

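The bar hangs level over the cap. The turrets stick out evenly on both sides (columns 215 and 428 about bar centre 322). I'll descend with force checks.

```bash
python3 - <<'E'
from cell import robot, fingers, solve_ik, vision
from h import *
g=lambda:np.mean([robot.observe()["contact_force"] for _ in range(1)],0)
f0=robot.observe();m0=f0["moment"];f0=f0["contact_force"]
z=.112
robot.move_linear([.5093,.2433,z],max_speed=.05);robot.hold(.1)
print((robot.observe()["contact_force"]-f0).round(2))
while z>.1005:
    z-=.001; robot.move_linear([.5093,.2433,z],max_speed=.02); robot.hold(.05)
    o=robot.observe();f=o["contact_force"]-f0;m=o["moment"]-m0
    print(round(z,4),f.round(2),m.round(3),round(o["time"],2))
    if f[2]>2.5: break
E
```

```text
[-0.07  0.73 -0.21]
0.111 [-0.82  1.26 -1.2 ] [ 0.013 -0.015  0.032] 21.1
0.11 [-0.17  1.26 -0.9 ] [-0.013  0.028  0.004] 21.4
0.109 [ 0.13  1.05 -1.22] [ 0.007 -0.016 -0.005] 21.7
0.108 [-1.12  1.28 -0.64] [-0.023 -0.043  0.013] 22.0
0.107 [-0.13  0.76 -0.97] [ 0.021 -0.009 -0.045] 22.3
0.106 [ 0.01  0.51 -0.14] [ 0.013 -0.069  0.045] 22.6
0.105 [ 0.91 -0.36  5.31] [-0.271 -0.115  0.023] 22.9
```

```bash
python3 - <<'E'
from cell import robot, fingers, solve_ik, vision
from h import *
import pickle
fingers.gripper_to(.085);robot.hold(.1)
o=robot.observe();print(o["width"],o["contact_force"].round(2))
p=o["eef_pos"]
robot.move_linear([p[0],p[1],.16],max_speed=.1)
robot.move_linear([.52,.24,.30],frame=quat(np.radians(90-15.6)),max_speed=.2)
v=vision.get_image("wrist");pickle.dump(v,open("v8.pkl","wb"));cv2.imwrite("pics/wrist8.png",v["color"][:,:,::-1])
v=vision.get_image("side");pickle.dump(v,open("v8s.pkl","wb"));cv2.imwrite("pics/side8.png",cv2.resize(v["color"][100:220,220:340,::-1],None,fx=5,fy=5,interpolation=cv2.INTER_CUBIC))
print(robot.observe()["time"])
E
```

```text
0.08516839979806733 [ 0.36 -0.4  -0.02]
25.05
```

View pics/wrist8.png

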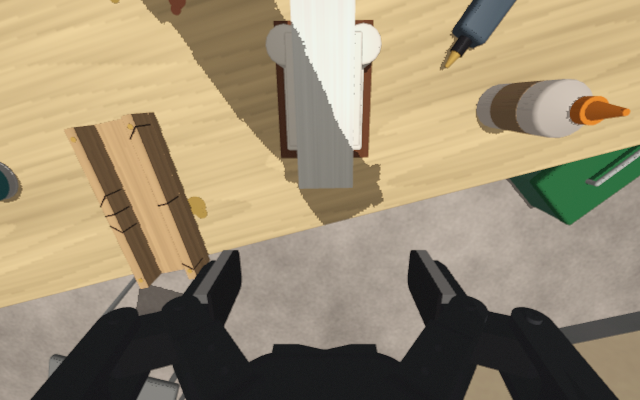

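View pics/side8.png

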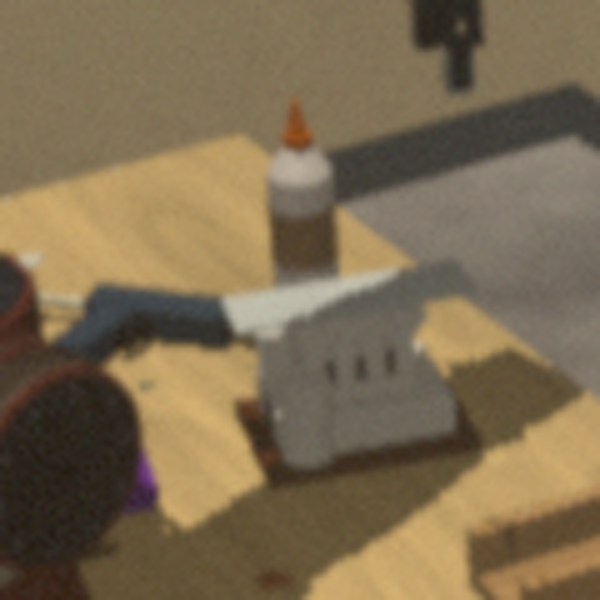

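The bar lies flat on the cap, which shows evenly on both sides. Enlarging to measure how well it's centred.

```bash
python3 - <<'E'
import cv2
t=cv2.imread("pics/wrist8.png");cv2.imwrite("pics/c_w8.png",cv2.resize(t[0:196,250:395],None,fx=3,fy=3,interpolation=cv2.INTER_CUBIC))
E
```

```text
(no output)
```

View pics/c_w8.png

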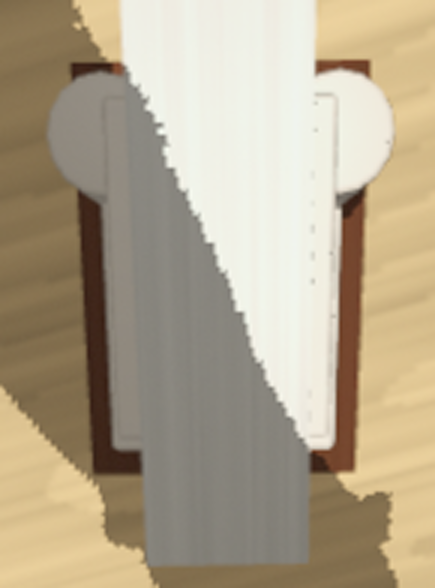

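```bash
python3 - <<'E'
import pickle
from h import *
def cp(o,b,s): return np.array(o)+(np.array(b)+.5)/s-.5
v=pickle.load(open("v8.pkl","rb"))
C=ray(v,cp((250,0),[(104,95),(337,95),(334,449),(113,449)],3),.126)
B=ray(v,cp((250,0),[(120,2),(316,2),(308,564),(149,564)],3),.129)
for n,c in(("cap",C),("bar",B)):
    a=c[2:].mean(0)-c[:2].mean(0);print(n,c[:,:2].round(4).tolist(),c.mean(0),c[2:].mean(0),np.degrees(np.arctan2(a[1],a[0])),np.linalg.norm(a))
f=B[2:].mean(0);a=f-B[:2].mean(0);a/=np.linalg.norm(a);print("bar ctr",f-.1*a)
D=ray(v,cp((250,0),[(70,60),(370,60),(353,471),(95,471)],3),.012);a=D[2:].mean(0)-D[:2].mean(0);print("board",D.mean(0),np.degrees(np.arctan2(a[1],a[0])))
E
```

```text
cap [[0.3728, 0.2423], [0.3929, 0.314], [0.5031, 0.2868], [0.4817, 0.2102]] [0.43762404 0.26331922 0.126     ] [0.49239053 0.24849487 0.126     ] -15.146034994505431 0.11347474785674616
bar [[0.3506, 0.2551], [0.3668, 0.3132], [0.5417, 0.2674], [0.5257, 0.2104]] [0.44620451 0.26150743 0.129     ] [0.53371434 0.23886913 0.129     ] -14.504126688113933 0.1807812180118982
bar ctr [0.43690137 0.2639141  0.129     ]
board [0.43509246 0.26379288 0.012     ] -15.068039673565877
```

The bar centre (0.4369, 0.2639) is within 1 mm of the cap centre, and the gatehouse hasn't moved. Next the tin: look from above first.

```bash
python3 - <<'E'
from cell import robot, fingers, solve_ik, vision
from h import *
import pickle
robot.move_to([.47,-.285,.26],quat(np.radians(90-30)))
v=vision.get_image("wrist");pickle.dump(v,open("v9.pkl","wb"));cv2.imwrite("pics/wrist9.png",v["color"][:,:,::-1])
print(robot.observe()["time"])
E
```

```text
27.0167
```

View pics/wrist9.png

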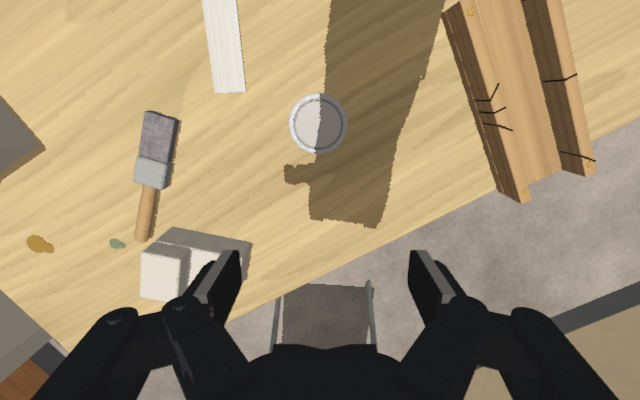

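The tin's rim shows as a circle, columns 289–347 and rows 94–153.

```bash
python3 - <<'E'
from cell import robot, fingers, solve_ik, vision
from h import *
import pickle
v=pickle.load(open("v9.pkl","rb"))
P=ray(v,[(288.5,123.5),(347.5,123.5),(318,94),(318,153)],.085);print(P.round(4).tolist(),P.mean(0))
print(np.linalg.norm(P[0]-P[1]),np.linalg.norm(P[2]-P[3]))
t=ray(v,[(318,123.5)],.085)[0];t=(t+P.mean(0))/2;np.save("tin.npy",t)
q=quat(np.radians(60))
robot.move_linear([t[0],t[1],.14],max_speed=.2)
robot.move_linear([t[0],t[1],.036],max_speed=.1);robot.hold(.05)
print(robot.observe()["contact_force"].round(2))
fingers.gripper_to(.055,squeeze=50);robot.hold(.2)
o=robot.observe();print(o["width"],o["contact_force"].round(2),o["eef_pos"],o["time"])
v=vision.get_image("wrist");cv2.imwrite("pics/wrist10.png",v["color"][:,:,::-1])
v=vision.get_image("side");cv2.imwrite("pics/side10.png",cv2.resize(v["color"][180:300,300:440,::-1],None,fx=5,fy=5,interpolation=cv2.INTER_CUBIC))
E
```

```text
[[0.4042, -0.2884, 0.085], [0.4354, -0.2343, 0.085], [0.3942, -0.2464, 0.085], [0.4469, -0.2773, 0.085]] [ 0.42017794 -0.26159692  0.085     ]
0.06251054721978273 0.06103731694076483
[-0.08 -0.78  0.76]
0.0610022278441121 [-1.62  0.01  5.78] [ 0.42016064 -0.26197276  0.03668432] 29.6083
```

View pics/wrist10.png

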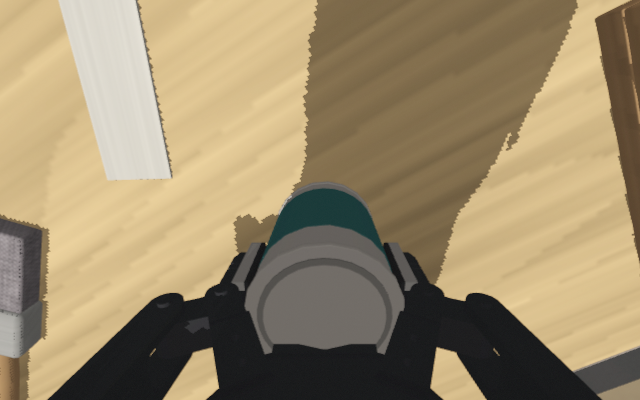

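View pics/side10.png

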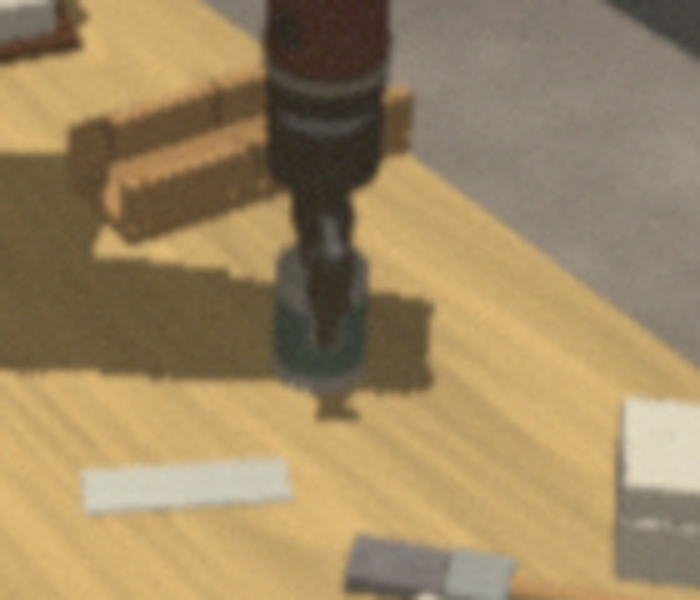

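The tin is held upright between the pads, 61 mm opening. I'll lift and carry it over.

```bash
python3 - <<'E'
from cell import robot, fingers, solve_ik, vision
from h import *
import pickle
p=robot.observe()["eef_pos"]
robot.move_linear([p[0],p[1],.05],max_speed=.05)
robot.move_linear([p[0],p[1],.26],max_speed=.2)
robot.move_to([.4365,.2635,.26],quat(np.radians(90-15)))
robot.move_linear([.4365,.2635,.195],max_speed=.06);robot.hold(.3)
o=robot.observe();print(o["width"],o["contact_force"].round(2),o["moment"].round(3),o["eef_pos"],o["time"])
v=vision.get_image("wrist");pickle.dump(v,open("v11.pkl","wb"));cv2.imwrite("pics/wrist11.png",v["color"][:,:,::-1])
v=vision.get_image("side");pickle.dump(v,open("v11s.pkl","wb"));cv2.imwrite("pics/side11.png",cv2.resize(v["color"][80:220,220:360,::-1],None,fx=4.2,fy=4.2,interpolation=cv2.INTER_CUBIC))
E
```

```text
0.06077467062876703 [-0.79 -1.01 -4.89] [-0.013  0.041 -0.023] [0.43657355 0.26353249 0.19514219] 34.775
```

View pics/wrist11.png

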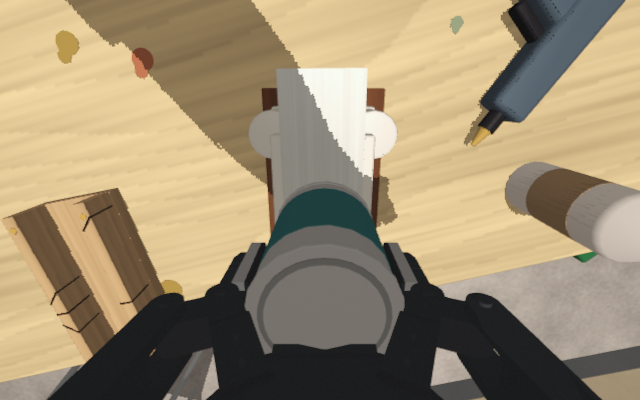

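View pics/side11.png

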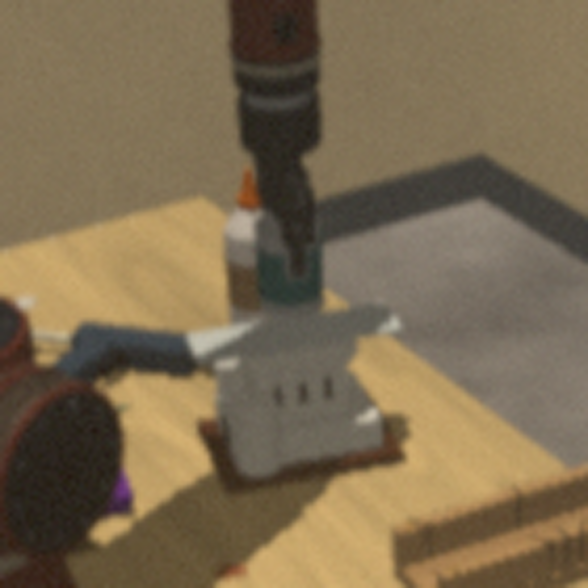

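The tin hangs upright over the middle of the bar. The bar's robot-side end is visible at (277..367, 68). Lowering with force checks.

```bash
python3 - <<'E'
from cell import robot, fingers, solve_ik, vision
from h import *
import pickle
v=pickle.load(open("v11.pkl","rb"));N=ray(v,[(277,68),(367,68)],.129);print("bar near end",N.mean(0), "-> ctr",N.mean(0)[:2]+.1*np.array([np.cos(np.radians(-15)),np.sin(np.radians(-15))]))
f0=robot.observe()["contact_force"]
z=.1695
robot.move_linear([.4365,.2635,z],max_speed=.04);robot.hold(.1)
print((robot.observe()["contact_force"]-f0).round(2))
while z>.1605:
    z-=.0005; robot.move_linear([.4365,.2635,z],max_speed=.02); robot.hold(.05)
    o=robot.observe();f=o["contact_force"]-f0
    print(round(z,4),f.round(2),round(o["time"],2))
    if f[2]>2.5: break
E
```

```text
bar near end [0.34010828 0.28922207 0.129     ] -> ctr [0.43670086 0.26334017]
[-0.13  1.09 -0.34]
0.169 [0.44 0.31 0.23] 36.06
0.1685 [ 0.06  0.06 -0.4 ] 36.36
0.168 [-0.43  0.41 -0.01] 36.66
0.1675 [-0.16  1.05 -0.23] 36.96
0.167 [-0.29  0.82  0.25] 37.26
0.1665 [-0.65  0.79  0.19] 37.56
0.166 [0.4  1.47 0.12] 37.86
0.1655 [-1.09  1.07  4.53] 38.16
```

```bash
python3 - <<'E'
from cell import robot, fingers, solve_ik, vision
from h import *
import pickle
fingers.gripper_to(.07);fingers.gripper_to(.085);robot.hold(.2)
o=robot.observe();print(o["width"],o["contact_force"].round(2))
robot.move_linear([.4365,.2635,.30],max_speed=.1)
robot.move_linear([.50,.246,.36],max_speed=.2)
v=vision.get_image("wrist");pickle.dump(v,open("v12.pkl","wb"));cv2.imwrite("pics/wrist12.png",v["color"][:,:,::-1])
robot.move_to([.35,-.15,.36],quat(np.radians(70)))
for n in("side","top"):
    v=vision.get_image(n);pickle.dump(v,open(n+"12.pkl","wb"));cv2.imwrite(f"pics/{n}12.png",v["color"][:,:,::-1])
cv2.imwrite("pics/c_side12.png",cv2.resize(cv2.imread("pics/side12.png")[80:220,220:360],None,fx=4.2,fy=4.2,interpolation=cv2.INTER_CUBIC))
print(robot.observe()["time"])
E
```

```text
0.08477217833047249 [ 0.86 -0.11 -0.24]
42.7083
```

View pics/wrist12.png

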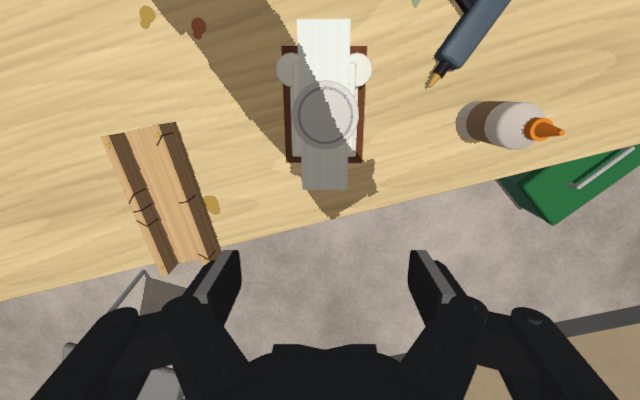

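View pics/c_side12.png

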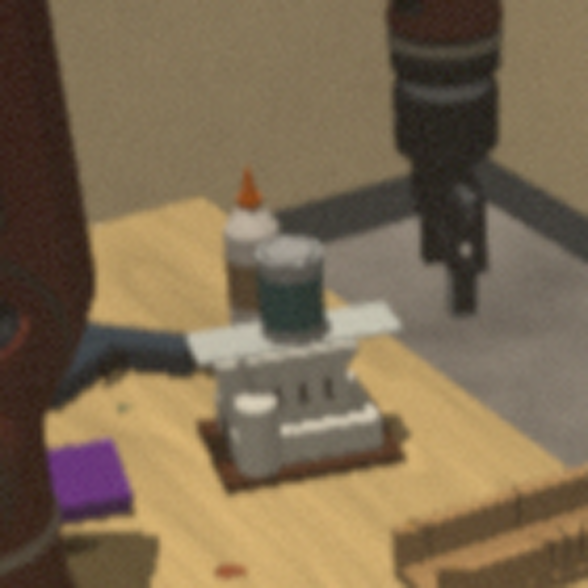

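View pics/top12.png

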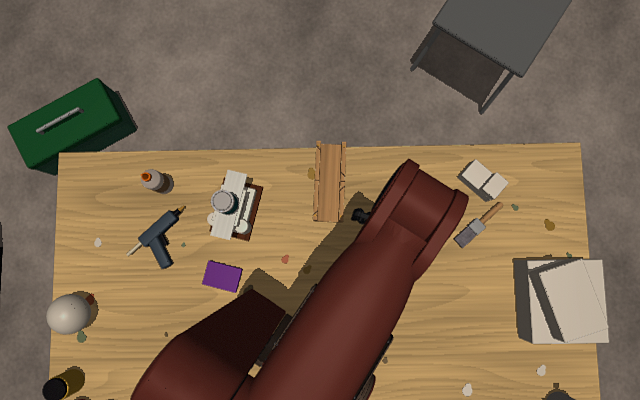

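Everything stands: the tin is upright at the bar's middle (wrist view, (326,116)), the bar is level and lengthwise, and the other things look unmoved. One number check, then hand in.

```bash
python3 - <<'E'
from cell import robot
from h import *
import pickle
v=pickle.load(open("v12.pkl","rb"))
print("tin",ray(v,[(326,115.5)],.214)[0])
B=ray(v,[(297,19),(350.5,19),(348.5,189),(302.5,189)],.129);a=B[2:].mean(0)-B[:2].mean(0);print("bar",B.mean(0),np.degrees(np.arctan2(a[1],a[0])),np.linalg.norm(a))
D=ray(v,[(282,46),(367,46),(361,161.5),(287,161.5)],.012);print("board",D.mean(0))
robot.finish_job();print(robot.observe()["time"])
E
```

```text
tin [0.43727183 0.2656796  0.214     ]
bar [0.43692261 0.26462606 0.129     ] -14.402191067319952 0.19943691936001637
board [0.43537049 0.26445019 0.012     ]
the job is handed in; nothing more can be done
the job is handed in; nothing more can be done
```

I finished the task and handed it in at about 43 s of the 67 s allowed; no verdict is reported.

**What I did:**
- **Slide:** I slid the bar with shut fingertips at about 5–12 N until it stuck out about 80 mm past the box. One step of the first touch briefly read 21 N, above the 4–15 N range, before I backed off.
- **Pinch and lay:** I pinched the bar near its far end and lifted it out. It drooped about 1.7°, so I tilted the tool to level it, then laid it on the cap and let go.
- **Weight:** I stood the tin on the middle of the bar, stopping at about 4.5 N contact, and backed the arm away.

**Last checks:**

| Item | Position x, y (m) | Heading |
|---|---|---|
| Bar | (0.437, 0.265) | −14.4° |
| Cap, measured before the tin was placed | (0.437, 0.263) | about −15.2° |
| Tin | (0.437, 0.266) | upright |
| Gatehouse board | (0.435, 0.264); (0.436, 0.264) at the start | about −15° |

- **Centring:** The bar is within about 1–2 mm and 1° of the cap, and the tin within about 1–2 mm of the bar's middle. That is close to the 2 mm camera calibration.
- **Other things on the bench:** By eye they looked unmoved in the last pictures. The arm hid the spot of the small strip in the final top view, though I never went near it.
- **Disagreements:** My first cap heading from the top view was −12°. The sharper wrist views gave −15° for both cap and board, so I used that. One oblique wrist view also put the bar about 8 mm off sideways, so I ignored it in favour of the top and close wrist views.

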